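# Close and latch the beam gate of a laser enclosure

### The job

Shut the sliding gate of the low beam enclosure and latch it: lift the gate's gravity latch bar by its tab, bring its nose over the near horn of the keeper, and let it drop fully into the keeper's notch, with the gate fully closed. Do not knock over or shove aside the optics and the block that stand in and in front of the enclosure.

Things in the scene. Friction and masses are not known exactly. Their poses are not given: they have to be found in the camera images.
- enclosure: Low open-topped beam enclosure on a 250 x 520 x 12 mm black breadboard, fixed to the table. Origin on the table under the middle of its front wall; x is level, square to that wall, pointing inside (away from the robot); y runs along the wall, the way the gate closes; z up. The wall's rail reaches z = 88 mm. The black gate panel (130 mm along y, 108 mm high) slides at x = -20 mm, before the wall.
- gate (a joint): How far the gate is open, m: 0 = closed against its end stop; grows as it slides to the enclosure's -y, at most 0.15. Friction about 1.5 N; it stays where it is left. The latch bar rides on the gate: moving the bar along y moves the gate. Latched, it has some 6 mm of play.
- bar (a joint): Angle of the latch bar, rad: 0 = level on its rest; grows as the free end is lifted, at most 0.9. Dark steel, 0.2 kg, 168 mm long, 12 x 12 mm, along the enclosure's y; hinged near its -y end on top of the gate (axis along enclosure x, 125 mm above the table). Let go, it falls back to 0 by its weight. Above about 0.18 rad the nose clears the keeper's near horn.
- bar_tab (a point): Centre of the upright dark steel grip tab on the bar: 14 mm thick (enclosure x), 24 mm long (y), 50 mm high (131 to 181 mm above the table when level), free on all sides; it turns with the bar. It is 105 mm along the bar from the hinge and 31 mm above the hinge line. Only it, the pivot cheeks (138 mm) and the keeper's far horn stand higher than the bar or as high.
- bar_nose (a point): Centre of the underside of the bar's downturned nose at its free end: 12 mm (x) by 16 mm (y); 140 mm along the bar from the hinge and 36 mm below the hinge line (89 mm above the table when level).
- notch (a point): Middle of the keeper's notch, level with the near horn's top (113 mm above the table). Keeper: fixed aluminium block, 30 mm wide (x), two horns 12 mm thick (y), notch between them 30 mm long (y) and 28 mm deep. The near horn (-y side) blocks an unlifted nose; the far one is 18 mm taller. Gate closed and bar level, the nose stands in the notch 1 mm to -y of its middle.
- optic_a_mid (a point): Loose black lens mount on a post, 78 mm tall, foot 52 mm across, standing inside the enclosure; point half-way up to the lens centre.
- optic_b_mid (a point): Another loose lens mount on a post, 76 mm tall, inside the enclosure; point half-way up to the lens centre.
- optic_c_mid (a point): A third loose lens mount on a post, 80 mm tall, on the table in front of the enclosure; point half-way up to the lens centre.
- stage_block: Loose black positioning block with a steel barrel, 50 x 50 x 60 mm, inside the enclosure; origin at the centre of its underside.

How it is judged (in metres and radians):
On the way:
1. the latch bar is lifted (more than 0.12 rad) while the gate is still open (more than 12 mm) (value of joint bar above 0.12 rad and value of joint gate above 0.012 m), for 0.05 s.
At the end, for the whole second after the job is handed in: The gate is closed to within 9 mm of its stop (the latch's own play), the bar lies level to within 0.03 rad with its nose down in the keeper's notch (within 12 mm of its middle seen from above), and both are at rest (value of joint gate below 0.009 m and value of joint bar below 0.03 rad and horizontal distance between bar_nose and notch below 0.012 m and velocity of joint bar between -0.05 and 0.05 rad/s and velocity of joint gate between -0.01 and 0.01 m/s); the robot touches nothing.
It fails at once if an optic or the block that stand in or in front of the enclosure is moved by more than 40 mm or tipped over (distance of any of optic_a_mid, optic_b_mid, optic_c_mid, stage_block from where it was at the start of the episode above 0.04 m or angle between any of optic_a_mid, optic_b_mid, optic_c_mid, stage_block's own z axis and vertical above 0.6 rad).
It also fails if it takes over 35 s, if anything falls off the work surface, if the arm or the gripper's body presses on something with over 40 N, if the wrist force passes 120 N, or if a joint passes its speed limit or range.

### The arm

A 6-joint arm with a two-finger parallel gripper is mounted at the origin on the work surface. World frame = base frame: x ahead of the robot, y to its left, z up, the work surface at z = 0. Lengths are in mm, angles in rad, forces in N, time in s.
With the tool pointing down it reaches from about 200 to 875 mm from the base axis. Payload 3.4 kg.
Tool frame: the origin (TCP) lies at the very end of the fingers, on their centre line; the grasp point (between the pads) lies robot.grasp_offset behind it (robot.grasp_offset is the distance from the TCP to the grasp point, in mm); z points along the fingers, y is the direction in which the jaws open and shut (so a half turn about z gives the same grasp; the last joint's range is limited). The gripper opens to 94 mm and grips with 3 to 60 N. Pads are 16 mm wide; open, the fingers measure 119 mm over their backs; the gripper's body (75 mm by 177 mm) begins 78 mm behind the grasp point.
Start: joints at [-1.385, 0.276, 1.505, -0, 1.361, -0.121], TCP at [173.655, -548.187, 205.493] pointing down, gripper open.
Joint ranges: [-2.89, 2.89], [-0.75, 2.08], [0.22, 2.7], [-1.18, 4.32], [0.11, 2.71], [-2.7, 2.7]. Speed limits (rad/s): [2.57, 2.57, 3.14, 3.14, 3.14, 3.14].

### API

Orientations are given as a unit quaternion [x, y, z, w].
In Python, from workcell import robot gives the robot as it stands. The module is installed in compiled form; this text tells all that it offers.
- The arm moves only by the shell command python3 -m creep 'ROWS'. ROWS is JSON, a list that holds one entry, the list of rows, each a list of 7 numbers: the shift along the tool's x, y, z in mm, then the turn, a rotation vector about the tool's x, y, z in degrees, then the opening, from 0 (shut) to 1 (fully open). In form: [[[x, y, z, rx, ry, rz, hand], ...]]. A call has exactly 8 rows; each row is the pose to reach, as a shift and turn from the pose commanded when the call began, along the tool's axes at that moment; what a row does not reach only later rows make up. A row lasts 1/8 s, in which the tool goes at most 62.5 mm and 10.7 degrees, less where a joint would pass 70% of its speed; a pose out of reach is approached as far as the arm can. A call with a gripper value outside its range is refused whole. The fingers move at their own pace and stop on an object; the grip force is fixed at half the most. Time passes only in rows, so rows that repeat a pose let the fingers close, or fill a call up. It gives the time, the measured TCP pose, the force and the opening at its end, in the units of the state.
- robot.get_obs(): the state, without advancing time (a new reading comes with each control period).
- robot.camera(name): name is "side" or "top"; returns a dict with "frame" (400x640x3 uint8, blue, green, red), "z_map" (400x640 float32, mm along the optical axis (not along the pixel's ray), 0 where there is no reading), "K" (3x3 intrinsics, pixels), "rvec" (rotation vector, rad) and "tvec" (3), from world to camera coordinates, as OpenCV has them. Camera axes: x right, y down, z forward; pixel columns grow to the right and rows downward; lengths in mm; the calibration is good to about 2 mm. A picture is of the moment at which its call begins.
- robot.sign_off(): hands the job in, once; it reports no verdict.
Trained networks look in a picture, given as the dict that the camera call returned (one of the last four; its "shot" number tells which), for a name from the list of things; names that differ only in an ending like _2 or _b are one class to them, and where a whole thing is asked for, a point or a joint stands for the part that bears it (a point fixed in the world has none). Each returns a list of dicts, best first, with "p" (0 to 1); they miss things now and then, are a little off and sometimes report something else, mostly with a low value. They report only what shows in the picture. A call takes as long as a camera call.
- robot.search_frame(picture, label): "position" ([column, row] as shares, 0 to 1, of the picture: columns of its width, rows of its height, amid what is visible of it).
- robot.regions_of(picture, label): "pixels" (400x640 bool, what is visible of it) and "position" ([column, row] as shares, 0 to 1, of the picture: columns of its width, rows of its height, amid what is visible of it).
- robot.mark_of(picture, label): "position" ([column, row] as shares, 0 to 1, of the picture: columns of its width, rows of its height: a listed point, or the origin of a listed thing).
The state is a dict: "time_s": time; "joint_positions": joint angles; "qd": joint speeds; "joint_torque": joint torques, N m; "position": TCP position; "tcp_rot": TCP orientation; "contact_force": force on the tool from outside, world axes, zero at the start; "ft_torque": the same for the moment, N m; "width": finger opening in mm.
Only numpy, scipy, OpenCV 4.12 (cv2) and the standard library are available. Lean on these libraries where they do the work, as an engineer would, in place of code of your own. Each camera call takes 0.05 s, during which the arm holds its last target.

## Working session

There is one attempt and no reset: what is moved stays moved. The work goes in short steps, Python scripts to look and compute and a shell command to move; the robot and the scene stay as the last step left them, time stands still between calls to the robot, and variables do not carry over. Pictures are saved under pics/ and viewed, and the job is handed in when it is done.

```bash
mkdir -p pics; cat > h.py <<'E'
import numpy as np, cv2
from workcell import robot
from scipy.spatial.transform import Rotation as R
def cam(n):
    p=robot.camera(n); return p
def px2w(p,u,v,z=None):
    """world point of pixel from depth, or at world height z"""
    Rm=cv2.Rodrigues(np.array(p["rvec"],float))[0]; t=np.array(p["tvec"],float).ravel()
    d=np.linalg.inv(p["K"])@np.array([u,v,1.0])
    if z is None:
        dep=p["z_map"][int(round(v)),int(round(u))]; return Rm.T@(d*dep-t)
    c=-Rm.T@t; w=Rm.T@d; return c+w*(z-c[2])/w[2]
def cloud(p,mask):
    v,u=np.nonzero(mask&(p["z_map"]>0)); dep=p["z_map"][v,u]
    Rm=cv2.Rodrigues(np.array(p["rvec"],float))[0]; t=np.array(p["tvec"],float).ravel()
    X=(np.linalg.inv(p["K"])@np.stack([u,v,np.ones(len(u))]))*dep
    return ((Rm.T@(X-t[:,None])).T)
E
python3 - <<'E'
from h import *
o=robot.get_obs(); print(o, robot.grasp_offset)
for n in ["top","side"]:
    p=cam(n); cv2.imwrite(f"pics/{n}1.png",p["frame"])
    Rm=cv2.Rodrigues(np.array(p["rvec"],float))[0]; print(n,-Rm.T@np.array(p["tvec"]).ravel())
    for l in ["enclosure","gate","bar","bar_tab","bar_nose","notch","optic_a_mid","optic_c_mid","stage_block"]:
        for f in (robot.mark_of,):
            try:
                r=f(p,l); print(n,l,[(round(a["p"],2),(np.array(a["position"])*[640,400]).round(1)) for a in r[:4]])
            except Exception as e: print(l,e)
E
```

```text
{'time_s': 0.0, 'joint_positions': array([-1.38500203e+00,  2.76579186e-01,  1.50613199e+00, -5.12733159e-05,
        1.36068772e+00, -1.21034938e-01]), 'qd': array([ 6.04718396e-04, -7.03284769e-04, -2.59556068e-03,  6.03167066e-04,
       -3.98010976e-04,  5.28503653e-05]), 'joint_torque': array([ 2.85797032e-04, -4.04588342e+01, -2.37232804e+01,  7.01813120e-02,
        3.45811795e-02, -1.36095409e-04]), 'position': array([ 173.52168103, -547.59075261,  204.61421744]), 'tcp_rot': array([ 9.88253817e-01,  1.52818774e-01, -5.42926402e-05, -9.01839030e-04]), 'contact_force': array([-0.56247043,  0.03278965,  0.57992102]), 'ft_torque': array([ 0.0123168 , -0.0058605 , -0.06141456]), 'width': 94.04712237209537} 18.8
top [454.15696045  58.54116755 799.09857798]
top enclosure [(0.69, array([336.5, 199.9]))]
gate it knows: bar_nose, bar_tab, enclosure, notch, optic_a_mid, optic_b_mid, optic_c_mid, stage_block
bar it knows: bar_nose, bar_tab, enclosure, notch, optic_a_mid, optic_b_mid, optic_c_mid, stage_block
top bar_tab [(0.77, array([387.1, 196.4]))]
top bar_nose [(0.88, array([362. , 2
[... 202 characters left out ...]
. ]))]
top stage_block [(0.72, array([359.6, 200.9])), (0.66, array([255.8, 148.6]))]
side [ 467.13489909 -528.50723787  581.8295807 ]
side enclosure [(0.75, array([404.8, 297.6])), (0.67, array([346. , 270.7])), (0.28, array([320.3, 194. ]))]
gate it knows: bar_nose, bar_tab, enclosure, notch, optic_a_mid, optic_b_mid, optic_c_mid, stage_block
bar it knows: bar_nose, bar_tab, enclosure, notch, optic_a_mid, optic_b_mid, optic_c_mid, stage_block
side bar_tab []
side bar_nose [(0.68, array([328.5, 249. ]))]
side notch [(0.63, array([322.6, 193.7]))]
side optic_a_mid [(0.71, array([376.6, 240.3]))]
side optic_c_mid [(0.86, array([269.4, 205.9]))]
side stage_block [(0.63, array([372.5, 195.5]))]
```

View pics/top1.png

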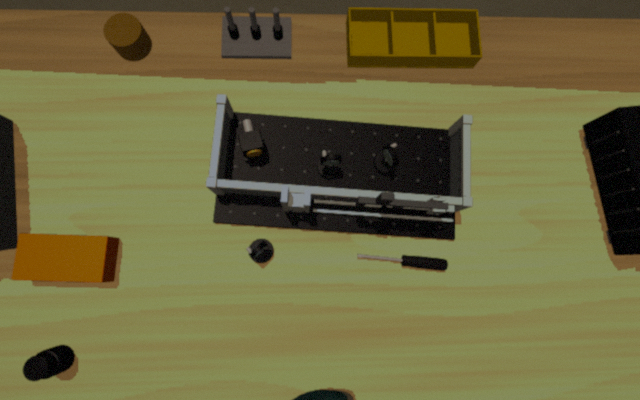

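View pics/side1.png

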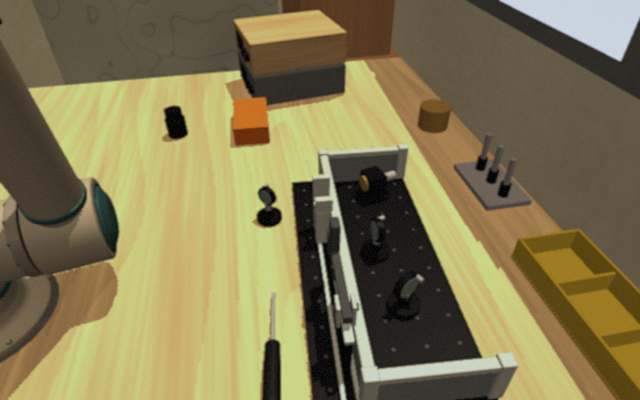

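The top view shows the enclosure slightly rotated, with the keeper at about (297,197), the tab at about (387,197), the pivot cheeks at about (440,207) and optic c at (262,250). The side view agrees with this. Next I'll get exact positions.

```bash
python3 - <<'E'
from h import *
p=cam("top"); s=cam("side")
for (u,v) in [(228,188),(456,203),(297,197),(292,192),(387,197),(440,207),(432,205),(334,198),(320,197),(262,245)]:
    print("top",u,v,px2w(p,u,v).round(1))
def big(p,n,x0,y0,x1,y1,k):
    im=cv2.convertScaleAbs(p["frame"][y0:y1,x0:x1],alpha=1.8,beta=20)
    cv2.imwrite(n,cv2.resize(im,None,fx=k,fy=k,interpolation=cv2.INTER_CUBIC))
big(p,"pics/topz.png",270,170,470,240,4)
big(s,"pics/sidez.png",290,160,400,360,3)
# points by height
print("tabtop",px2w(p,387.1,196.4,156),"notch",px2w(p,296.7,194.7,113))
print("side notch",px2w(s,322.6,193.7,113))
print("optc",px2w(p,262.6,250,30), px2w(s,269.4,205.9,30))
C=cloud(p,np.ones((400,640),bool))
# tall: tab
m=(C[:,2]>150)&(C[:,0]>300)&(abs(C[:,1])<350); T=C[m]; print("z>150",len(T),T.mean(0),T.min(0),T.max(0))
m=(C[:,2]>80)&(C[:,2]<95)&(C[:,0]>300)&(C[:,0]<620); W=C[m]; print(len(W),W.min(0),W.max(0))
for n,q in (("top",p),("side",s)):
  for l in ["bar","gate","bar_tab","enclosure","notch"]:
    try:
        r=robot.regions_of(q,l)
        for a in r[:2]:
            c=cloud(q,a["pixels"]); print(n,l,round(a["p"],2),a["pixels"].sum(),np.percentile(c,[2,50,98],axis=0).round(0).tolist())
    except Exception as e: print(e)
E
```

```text
top 228 188 [604.4 201.4  84.6]
top 456 203 [ 569.9 -247.3   87.1]
top 297 197 [584.7  67.3  88.1]
top 292 192 [594.6  76.9  88.5]
top 387 197 [565.8 -87.1 183.1]
top 440 207 [ 555.4 -197.4  131.7]
top 432 205 [ 559.3 -182.6  131.8]
top 334 198 [595.5 -11.6  13.3]
top 320 197 [591.6  20.4  48.2]
top 262 245 [493.4 135.6  75.6]
tabtop [571.84579798 -93.75112969 156.        ] notch [584.53412288  67.50927984 113.        ]
side notch [582.25128203  61.68692713 113.        ]
optc [485.69001427 139.15404678  30.        ] [490.34710123 148.90922994  30.        ]
z>150 165 [565.89005809 -85.63701998 174.77448527] [559.78249229 -98.44318404 150.06324737] [574.37700625 -75.46111185 183.43027562]
2764 [ 465.94931723 -615.17820119   80.00110108] [619.88985943 244.13691913  94.97359459]
top bar 0.68 790 [[554.0, -206.0, 107.0], [563.0, -111.0, 131.0], [574.0, -45.0, 182.0]]
top gate 0.64 1436 [[546.0, -227.0, 21.0], [561.0, -143.0, 130.0], [575.0, -47.0, 182.0]]
top gate 0.48 496 [[462.0, 124.0, 1.0], [482.0, 143.0, 14.0], [507.0, 169.0, 81.0]]
top bar_tab 0.65 744 [[554.0, -204.0, 96.0], [563.0, -104.0, 131.0], [574.0, -45.0, 182.0]]
top notch 0.74 637 [[564.0, 44.0, 19.0], [575.0, 72.0, 87.0], [596.0, 97.0, 133.0]]
side bar 0.97 1133 [[554.0, -211.0, 105.0], [564.0, -123.0, 130.0], [574.0, -53.0, 180.0]]
side gate 0.87 2380 [[547.0, -232.0, 17.0], [561.0, -185.0, 128.0], [582.0, -54.0, 179.0]]
side gate 0.41 885 [[642.0, -25.0, 12.0], [662.0, -8.0, 24.0], [688.0, 23.0, 88.0]]
side bar_tab 0.64 1148 [[554.0, -211.0, 103.0], [564.0, -123.0, 130.0], [574.0, -53.0, 180.0]]
side enclosure 0.69 33994 [[521.0, -287.0, 9.0], [640.0, -127.0, 12.0], [776.0, 226.0, 131.0]]
side notch 0.95 1067 [[566.0, 42.0, 21.0], [579.0, 46.0, 93.0], [598.0, 93.0, 130.0]]
```

View pics/topz.png

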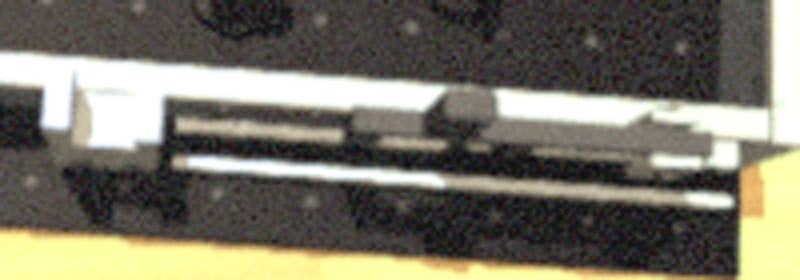

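```bash
python3 - <<'E'
from h import *
for n in ("top","side"):
    p=cam(n); C=cloud(p,np.ones((400,640),bool))
    box=(C[:,0]>520)&(C[:,0]<630)&(abs(C[:,1])<260)
    W=C[box&(abs(C[:,2]-88)<3)&(C[:,0]>575+0.077*(C[:,1]+0)-0)]
    def fit(P,nm):
        l=cv2.fitLine(P[:,:2].astype(np.float32),cv2.DIST_HUBER,0,.01,.01).ravel()
        print(n,nm,len(P),"ang",np.degrees(np.arctan2(l[0],l[1]))%180,"x at y=0",l[2]-l[3]*l[0]/l[1],P.min(0).round(),P.max(0).round())
    fit(W,"rail")
    B=C[box&(abs(C[:,2]-131)<3)&(C[:,1]<-30)]; fit(B,"bar")
    e=np.array([0.0767,0.997]); ex=np.array([.997,-.0767])
    def st(P,nm):
        a=P[:,:2]@e; b=P[:,:2]@ex; print(n,nm,len(P),"along",np.percentile(a,[2,50,98]).round(1),"across",np.percentile(b,[2,50,98]).round(1), "z",np.percentile(P[:,2],[2,98]).round(1))
    st(B,"bar"); st(C[box&(C[:,2]>172)],"tabtop"); st(C[box&(C[:,2]>140)],"tab all")
    st(C[box&(abs(C[:,2]-113)<3)&(C[:,1]>30)],"nearhorn"); st(C[box&(abs(C[:,2]-131)<3)&(C[:,1]>30)],"farhorn")
E
```

```text
top rail 1678 ang 4.6188784 x at y=0 595.242 [ 563. -260.   85.] [630. 243.  91.]
top bar 531 ang 4.709563 x at y=0 574.22546 [ 542. -212.  128.] [576. -45. 134.]
top bar 531 along [-165.3 -103.5   -3.7] across [558.7 571.7 579.9] z [128.5 133.5]
top tabtop 122 along [-54.5 -43.4 -32.5] across [565.4 571.1 578.9] z [172.7 183.5]
top tab all 185 along [-54.4 -41.2 -31.9] across [565.4 569.7 578.8] z [142.1 183.4]
top nearhorn 104 along [ 87.6  93.4 127.7] across [559.  572.9 588.1] z [111.2 115.4]
top farhorn 112 along [129.6 135.5 141.3] across [559.2 574.  588.8] z [128.9 133.2]
side rail 1716 ang 4.9893003 x at y=0 598.0732 [ 558. -260.   85.] [630. 245.  91.]
side bar 710 ang 3.9216528 x at y=0 574.065 [ 544. -213.  128.] [577. -46. 134.]
side bar 710 along [-166.5 -121.4  -21.8] across [560.8 573.7 584.3] z [128.3 132.9]
side tabtop 147 along [-55.8 -48.6 -34.3] across [567.5 573.8 581. ] z [172.5 181.1]
side tab all 327 along [-56.  -53.7 -34.9] across [567.4 572.8 580.5] z [141.6 180.9]
side nearhorn 129 along [ 87.7  96.8 132.7] across [560.9 576.  590.2] z [110.1 115.5]
side farhorn 77 along [129.6 135.  143.4] across [561.3 576.3 589.7] z [128.1 131.4]
```

Both cameras agree. The wall is turned about 4.6°, the tab centre is near (567,-87), the notch is near a=114.6 along the wall, and the gate is about 122 mm open. I'll now compute the approach.

```bash
cat >> h.py <<'E'
TH=np.radians(4.6); E=np.array([np.sin(TH),np.cos(TH),0]); EX=np.array([np.cos(TH),-np.sin(TH),0])
def goalR(tilt=0):
    # tool y along EX, z down; tilt = bar angle (free end up): rotation about EX
    z=np.array([0,0,-1.]); y=EX; x=np.cross(y,z)
    return R.from_rotvec(tilt*EX)*R.from_matrix(np.stack([x,y,z],1))
def rel(pos,rot,p0=None,r0=None):
    o=robot.get_obs(); p0=o["position"] if p0 is None else p0; r0=R.from_quat(o["tcp_rot"]) if r0 is None else r0
    return (r0.inv().apply(np.array(pos)-p0)).round(1), np.degrees((r0.inv()*rot).as_rotvec()).round(2)
E
python3 - <<'E'
from h import *
p0=np.array([173.655,-548.187,205.493]); r0=R.from_quat(robot.get_obs()["tcp_rot"])
print(E,EX,goalR().as_matrix().round(2))
print(rel([567.4,-87.4,215],goalR(),p0,r0))
E
```

```text
[0.08019892 0.99677888 0.        ] [ 0.99677888 -0.08019892  0.        ] [[ 0.08  1.    0.  ]
 [ 1.   -0.08  0.  ]
 [ 0.    0.   -1.  ]]
(array([ 514.5, -320.4,   -9.5]), array([  0.  ,   0.  , -67.82]))
```

```bash
python3 -m creep '[[[41,-26,-2,0,0,-6,1],[82,-51,-4,0,0,-12,1],[123,-77,-6,0,0,-18,1],[164,-103,-8,0,0,-24,1],[206,-128,-10,0,0,-30,1],[247,-154,-10,0,0,-36,1],[288,-180,-10,0,0,-42,1],[330,-205,-10,0,0,-48,1]]]'
python3 - <<'E'
from h import *
print(rel([567.4,-87.4,215],goalR()))
E
```

```text
time_s: 2.5
position: [427.2, -251.8, 215.7]
tcp_rot: [0.84, 0.543, 0.0, 0.0]
contact_force: [0.6, -0.3, -0.6]
width: 94.0
(array([207.5,  60.3,   0.7]), array([  0.04,   0.02, -19.63]))
```

```bash
python3 -m creep '[[[35,10,0,0,0,-4,1],[70,20,0,0,0,-7,1],[105,30,0,0,0,-10,1],[140,40,0,0,0,-13,1],[170,50,0,0,0,-16,1],[195,57,0,0,0,-18,1],[207.5,60.5,0,0,0,-19.6,1],[207.5,60.5,0,0,0,-19.6,1]]]'
python3 - <<'E'
from h import *
print(robot.get_obs()["position"],rel([567.4,-87.4,140],goalR()))
p=cam("side");cv2.imwrite("pics/side2.png",p["frame"])
E
```

```text
time_s: 3.5
position: [567.3, -88.9, 215.3]
tcp_rot: [0.736, 0.677, -0.0, -0.0]
contact_force: [-0.1, -0.1, -0.3]
width: 93.9
[567.29387652 -88.9440069  215.30050154] (array([ 1.6,  0. , 75.3]), array([-0.02,  0.02, -0.16]))
```

View pics/side2.png

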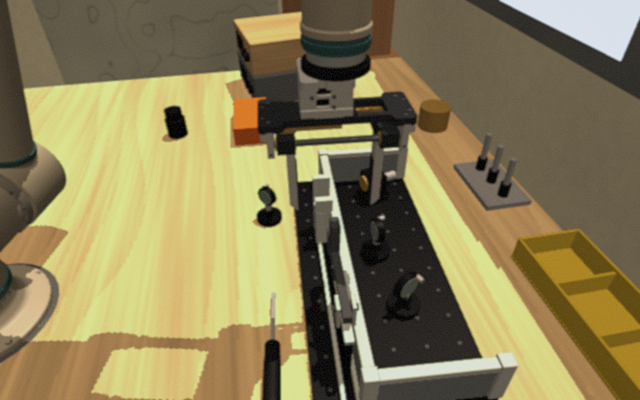

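The side view shows the open fingers, with tips at about (293,200) and (376,200), straddling the bar line above the tab at about (335,235). They are clear of the optics, so I'll descend and close.

```bash
python3 -m creep '[[[1.5,0,20,0,0,0,1],[1.5,0,40,0,0,0,1],[1.5,0,60,0,0,0,1],[1.5,0,75,0,0,0,1],[1.5,0,75,0,0,0,1],[1.5,0,75,0,0,0,0],[1.5,0,75,0,0,0,0],[1.5,0,75,0,0,0,0]]]'
python3 -m creep '[[[0,0,0,0,0,0,0],[0,0,0,0,0,0,0],[0,0,0,0,0,0,0],[0,0,0,0,0,0,0],[0,0,0,0,0,0,0],[0,0,0,0,0,0,0],[0,0,0,0,0,0,0],[0,0,0,0,0,0,0]]]'
python3 - <<'E'
from h import *
p=cam("side");cv2.imwrite("pics/side3.png",p["frame"])
E
```

```text
time_s: 4.55
position: [567.7, -87.8, 141.1]
tcp_rot: [0.736, 0.677, 0.0, 0.001]
contact_force: [0.5, 0.3, -0.7]
width: 67.8
time_s: 5.55
position: [569.5, -88.0, 140.7]
tcp_rot: [0.736, 0.677, 0.001, 0.002]
contact_force: [5.9, -0.2, -1.5]
width: 13.9
```

View pics/side3.png

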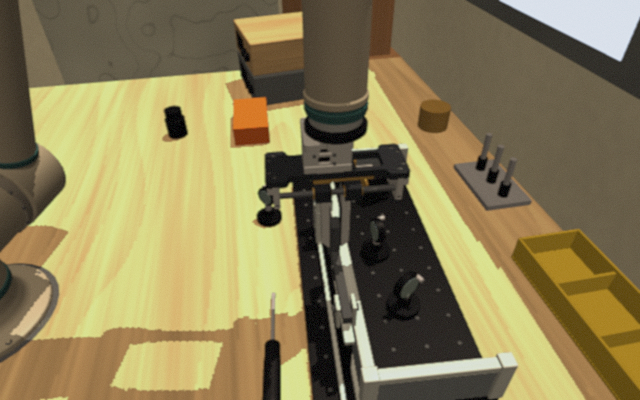

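Grip confirmed: the width is 13.9 mm against the 14 mm tab. I'll lift along the arc, adding a 2 mm sideways correction to relieve the side load.

```bash
python3 -m creep '[[[0,2,0,0,0,0,0],[-1.3,2.5,-7.3,0,4,0,0],[-3.2,3,-14.5,0,8,0,0],[-5.6,3,-21.5,0,12,0,0],[-8.8,3,-29.2,0,16.5,0,0],[-8.8,3,-29.2,0,16.5,0,0],[-8.8,3,-29.2,0,16.5,0,0],[-8.8,3,-29.2,0,16.5,0,0]]]'
python3 - <<'E'
from h import *
o=robot.get_obs(); print(o["position"],o["ft_torque"],rel(o["position"]+E*120,goalR(np.radians(16.5))))
p=cam("side");cv2.imwrite("pics/side4.png",p["frame"])
for l in ["bar_nose"]: print([(a["p"],np.array(a["position"])*[640,400]) for a in robot.mark_of(p,l)])
E
```

```text
time_s: 6.6
position: [569.0, -96.3, 169.3]
tcp_rot: [0.728, 0.67, 0.105, -0.097]
contact_force: [-1.7, -0.8, -3.3]
width: 14.1
[568.95320566 -96.29501813 169.26118252] [-0.57166793 -0.00390003 -0.04383956] (array([115.1,  -0.3,  33.9]), array([-0.02,  0.08, -0.18]))
[(0.35, array([367.808, 196.4  ])), (0.17, array([343.488, 270.12 ]))]
```

View pics/side4.png

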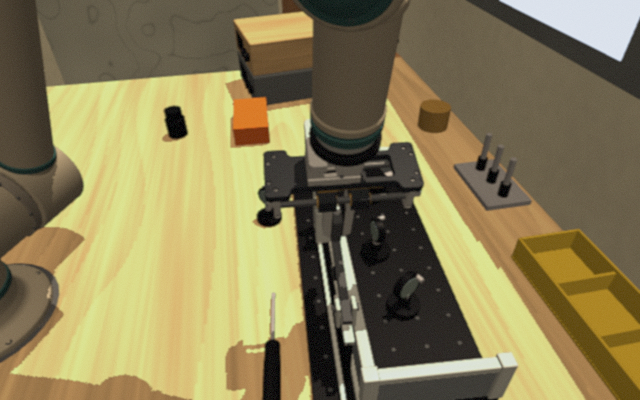

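The bar is lifted, with the TCP on the expected arc, the grip holding and small forces. Next I'll slide 105 mm along the rail and stop short of the end stop.

```bash
python3 -m creep '[[[8,0,2.4,0,0,0,0],[24,0,7.1,0,0,0,0],[40,0,11.8,0,0,0,0],[56,0,16.5,0,0,0,0],[72,0,21.3,0,0,0,0],[86,0,25.5,0,0,0,0],[96,0,28.4,0,0,0,0],[100.7,0,29.8,0,0,0,0]]]'
python3 - <<'E'
from h import *
p=cam("side"); q=cam("top")
for n,c in (("side",p),("top",q)):
    cv2.imwrite(f"pics/{n}5.png",c["frame"])
    C=cloud(c,np.ones((400,640),bool)); a=C@E; b=C@EX
    G=C[(b>535)&(b<600)&(a<30)&(a>-220)&(C[:,2]>132)&(C[:,2]<142)]
    if len(G): print(n,"cheek along",np.percentile(G@E,[2,50,98]),len(G))
print(robot.get_obs()["position"]@E)
E
```

```text
time_s: 7.7
position: [577.9, 9.0, 169.5]
tcp_rot: [0.728, 0.67, 0.105, -0.098]
contact_force: [-5.0, -1.8, -3.9]
width: 13.8
side cheek along [-52.05324013 -25.38778657   5.50704739] 280
top cheek along [-51.58211584 -46.64238222 -39.68556091] 19
55.66307842727572
```

View pics/side5.png

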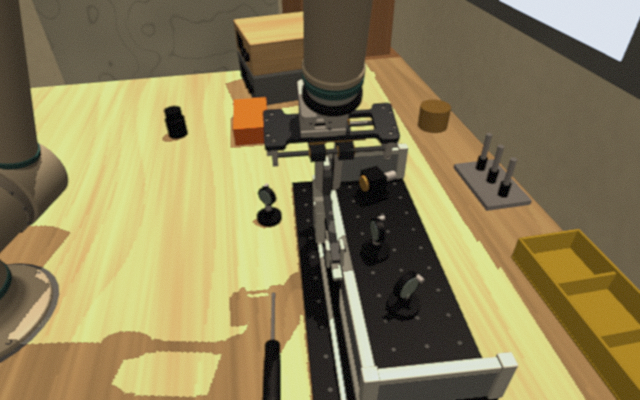

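View pics/top5.png

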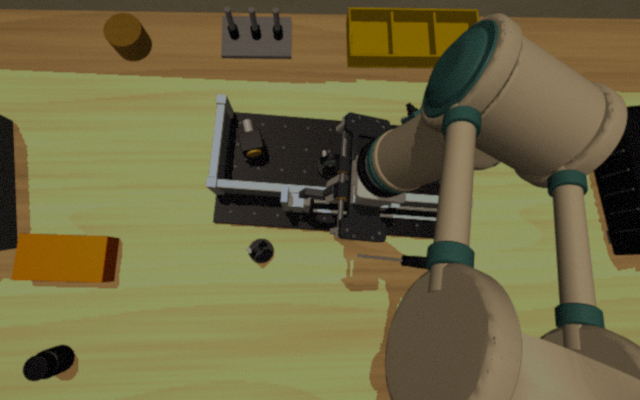

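The gate is following: the cheeks have moved to about (333,255) in the side view. I estimate about 16 mm left to the stop, so I'll advance 14 mm and then go gently while watching the force.

```bash
python3 -m creep '[[[3,-0.5,0.9,0,0,0,0],[6,-1,1.8,0,0,0,0],[9,-1,2.7,0,0,0,0],[11.5,-1,3.4,0,0,0,0],[13.4,-1,4,0,0,0,0],[13.4,-1,4,0,0,0,0],[13.4,-1,4,0,0,0,0],[13.4,-1,4,0,0,0,0]]]'
python3 -m creep '[[[0.5,0,0.1,0,0,0,0],[1,0,0.3,0,0,0,0],[1.5,0,0.4,0,0,0,0],[2,0,0.6,0,0,0,0],[2,0,0.6,0,0,0,0],[2,0,0.6,0,0,0,0],[2,0,0.6,0,0,0,0],[2,0,0.6,0,0,0,0]]]'
python3 - <<'E'
from h import *
print(robot.get_obs()["position"]@E)
E
```

```text
time_s: 8.8
position: [578.9, 22.2, 169.7]
tcp_rot: [0.729, 0.67, 0.106, -0.097]
contact_force: [-0.4, 0.1, -7.1]
width: 13.7
time_s: 9.8
position: [579.0, 24.0, 169.7]
tcp_rot: [0.729, 0.67, 0.106, -0.097]
contact_force: [1.2, -2.0, -8.4]
width: 13.8
70.33994725366944
```

```bash
python3 -m creep '[[[0.5,0,0.1,0,0,0,0],[1,0,0.3,0,0,0,0],[1.5,0,0.4,0,0,0,0],[2,0,0.6,0,0,0,0],[2.5,0,0.8,0,0,0,0],[3,0,0.9,0,0,0,0],[3,0,0.9,0,0,0,0],[3,0,0.9,0,0,0,0]]]'
python3 - <<'E'
from h import *
print(robot.get_obs()["position"]@E)
p=cam("side");cv2.imwrite("pics/side6.png",cv2.resize(p["frame"][120:300,240:420],None,fx=3.3,fy=3.3,interpolation=cv2.INTER_CUBIC))
E
```

```text
time_s: 10.8
position: [579.2, 25.9, 169.4]
tcp_rot: [0.729, 0.67, 0.105, -0.096]
contact_force: [1.4, -4.7, -8.6]
width: 13.9
72.24351098464932
```

View pics/side6.png

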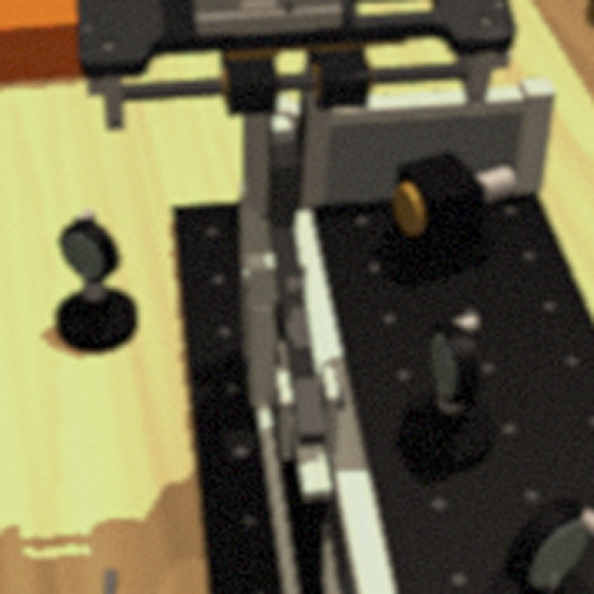

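The reaction rose to -4.7 N along y and motion lagged the command, so the gate is on its stop. The nose shows in the keeper region, which is partly hidden. Now I'll lower along the arc, backing off 1 mm.

```bash
python3 -m creep '[[[-1,0,-0.3,0,0,0,0],[-0.1,0,8,0,-4.5,0,0],[0.2,0,15.4,0,-8.5,0,0],[0,0,22.8,0,-12.5,0,0],[-0.5,0,28,0,-15.5,0,0],[-0.8,0,30,0,-16.5,0,0],[-0.8,0,30,0,-16.5,0,0],[-0.8,0,30,0,-16.5,0,0]]]'
python3 - <<'E'
from h import *
print(robot.get_obs()["position"]@E)
p=cam("side");cv2.imwrite("pics/side7.png",cv2.resize(p["frame"][120:300,240:420],None,fx=3.3,fy=3.3,interpolation=cv2.INTER_CUBIC))
E
```

```text
time_s: 11.85
position: [579.8, 34.2, 140.9]
tcp_rot: [0.736, 0.677, -0.0, 0.001]
contact_force: [1.9, -6.7, -7.4]
width: 14.1
80.57130532442001
```

View pics/side7.png

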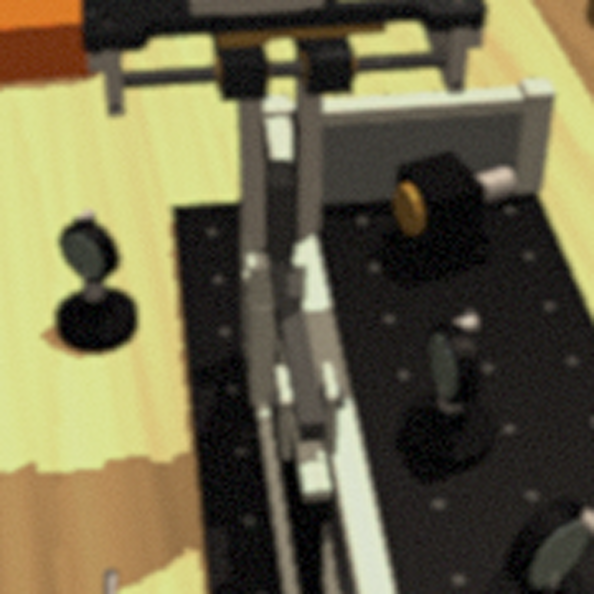

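The TCP is back at its grasp height (140.9) and the tab is at 80.6, exactly where I expect it when closed. Next: open and retreat straight up, then check.

```bash
python3 -m creep '[[[0,0,0,0,0,0,1],[0,0,0,0,0,0,1],[0,0,0,0,0,0,1],[0,0,0,0,0,0,1],[0,0,0,0,0,0,1],[0,0,0,0,0,0,1],[0,0,0,0,0,0,1],[0,0,0,0,0,0,1]]]'
python3 -m creep '[[[0,0,-10,0,0,0,1],[0,0,-30,0,0,0,1],[0,0,-55,0,0,0,1],[0,0,-85,0,0,0,1],[0,0,-120,0,0,0,1],[0,0,-150,0,0,0,1],[-40,-20,-150,0,0,0,1],[-90,-60,-150,0,0,0,1]]]'
python3 -m creep '[[[-50,-30,0,0,0,0,1],[-100,-60,0,0,0,0,1],[-150,-90,0,0,0,0,1],[-200,-110,0,0,0,0,1],[-240,-120,0,0,0,0,1],[-260,-130,0,0,0,0,1],[-260,-130,0,0,0,0,1],[-260,-130,0,0,0,0,1]]]'
python3 - <<'E'
from h import *
for n in ("side","top"):
    c=cam(n)
    im=c["frame"][120:300,240:420] if n=="side" else c["frame"][140:270,200:470]
    cv2.imwrite(f"pics/{n}8.png",cv2.resize(im,None,fx=2.9,fy=2.9,interpolation=cv2.INTER_CUBIC))
    C=cloud(c,np.ones((400,640),bool)); a=C@E; b=C@EX
    k=(b>545)&(b<605)
    T=k&(C[:,2]>172)&(C[:,2]<190)&(a>0)&(a<120); print(n,"tabtop",T.sum(),np.percentile(a[T],[2,98]),np.percentile(C[T,2],98))
    N=k&(abs(C[:,2]-131)<7)&(a>-50)&(a<125)&(b>565)&(b<580)
    for lo in range(-10,125,15):
        m=N&(a>=lo)&(a<lo+15)
        if m.sum()>3: print("  bar z at",lo,np.median(C[m,2]).round(1))
    for l in ["bar_nose","notch","bar_tab"]: print(l,[(round(r["p"],2),(np.array(r["position"])*[640,400]).round(1)) for r in robot.mark_of(c,l)[:2]])
E
```

```text
time_s: 12.9
position: [579.7, 34.9, 140.6]
tcp_rot: [0.736, 0.677, -0.0, -0.0]
contact_force: [-0.7, 0.0, 0.2]
width: 90.2
time_s: 13.9
position: [514.0, -49.4, 291.4]
tcp_rot: [0.735, 0.678, 0.0, 0.001]
contact_force: [0.1, -1.3, 0.2]
width: 93.6
time_s: 14.9
position: [362.3, -296.0, 291.0]
tcp_rot: [0.736, 0.677, 0.0, 0.0]
contact_force: [-0.2, -0.6, -0.3]
width: 94.2
side tabtop 103 [68.02434136 90.79791059] 180.86735023156183
  bar z at -10 129.9
  bar z at 5 129.9
  bar z at 20 129.7
  bar z at 35 129.7
  bar z at 50 129.8
  bar z at 65 131.4
  bar z at 110 129.6
bar_nose [(0.63, array([319.7, 200. ]))]
notch [(0.84, array([321.8, 193. ]))]
bar_tab [(0.79, array([325.2, 183.3]))]
top tabtop 118 [69.65172534 91.85249365] 183.4294646080308
  bar z at -10 131.3
  bar z at 5 131.4
  bar z at 20 130.9
  bar z at 35 130.9
  bar z at 50 131.0
  bar z at 65 131.1
  bar z at 80 130.6
  bar z at 95 131.1
  bar z at 110 131.2
bar_nose [(0.84, array([296.6, 197.3]))]
notch [(0.69, array([299.1, 193.5]))]
bar_tab [(0.83, array([319.3, 191.9])), (0.64, array([333.9, 162.6]))]
```

View pics/side8.png

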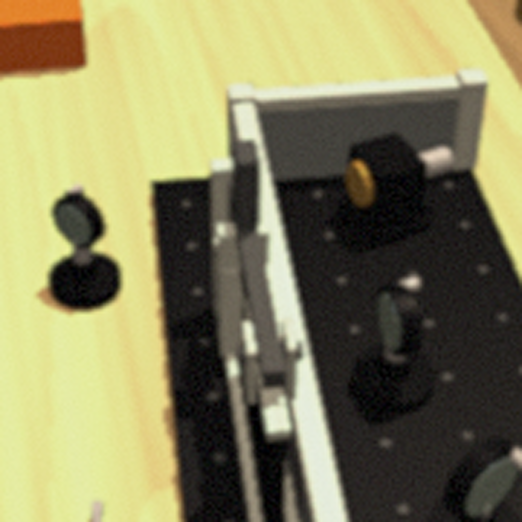

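View pics/top8.png

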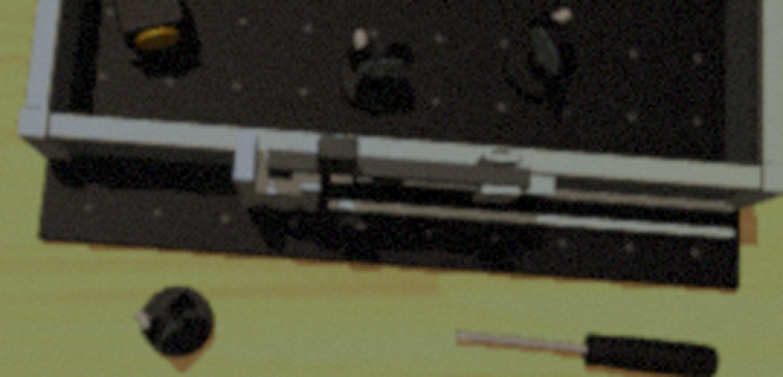

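Both views show the bar level over its whole length (129.7 and 131.1 mm tops, flat within 1 mm), with its end between the horns. The tab centre is at a ≈ 79.4–80.8, against 80.6 when closed. The optics and block are standing where they were, and the arm is clear.

```bash
python3 -c "
from workcell import robot; print(robot.sign_off())"
```

```text
the job is handed in; nothing more can be done
None
```

The gate is closed and latched, and I handed the job in at about 15 s of the 35 s allowed; no verdict is reported.

I gripped the tab across its 14 mm thickness and lifted the bar about 0.29 rad with the gate about 120 mm open. I then slid the gate until I felt its stop, lowered the nose along the hinge arc, let go and backed away.

What the last checks showed:
- **Bar level:** both cameras show its top flat within about 1 mm along its length. The side camera puts it at about 130 mm and the top camera at 131 mm, as it should be when level; one side reading of 131.4 mm beside the tab is the tab itself.
- **Gate closed:** the tab centre is within about 1 mm of where it should be when closed. The fit to the keeper is good to about 2 mm.
- **Nose in the notch:** the bar's end sits between the keeper's horns. The networks' marks for nose and notch were a few pixels apart, which fits the nose lying 24 mm lower.
- **Robot and loose objects:** the arm is clear and reads no contact force. The optics and block look upright and unmoved in the pictures; I did not measure their displacement in numbers.

No check failed.

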